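# Run in the freshly oiled breakfast turntable

## Task

The bearing of the bamboo breakfast turntable has just been oiled and needs a trial run: push its red knob, either way round, so that it coasts freely at better than one turn in six seconds (but never faster than one turn in two seconds), and while it still coasts at that pace keep your fingertips centred close above the moving knob, not touching the turntable, for four seconds without a break. Then catch the knob while it is still turning, bring it to rest right beside the brass pointer and let go. The salt shaker must ride along upright near the middle, and the other things on the ledge are left where they are.

Things in the scene. Friction and masses are not known exactly. Their poses are not given: they have to be found in the camera images.
- turntable (a joint): angle of the bamboo tray on its fixed foot, rad, counter-clockwise from above positive, no end stops; 0 (or any whole turn) when the knob is at the brass pointer. It coasts freely: tray 1.0 kg, inertia about 0.015 kg m2, viscous drag 0.0006 N m s/rad, dry friction 0.0006 N m (it loses some 0.1 rad/s each second); nominal, true values differ by up to 40 percent
- knob_top (a point): centre of the top of the red knob: a plain upright cylinder 30 mm in diameter and 55 mm high, on the tray floor 115 mm from the turning axis, free to spin about its own upright pin like a crank knob; its top is 85 mm above the ledge and moves with the tray
- hub (a point): point on the upright turning axis at the tray floor, 30 mm above the ledge; it stays put, but its place differs from run to run. The round bamboo tray about it is 300 mm across, its floor 30 mm and its rim 42 mm above the ledge
- park (a point): the point where knob_top is when the knob stands right beside the brass pointer: 115 mm from the axis, 85 mm above the ledge, fixed. The pointer itself is a brass post 22 mm wide and 36 mm high standing outside the rim, 174 mm from the axis in the same direction
- shaker: glass salt shaker with steel cap, 42 mm across, 73 mm high, 0.12 kg, loose, standing upright at the middle of the tray; origin at the centre of its underside
- plate: cream ceramic plate, 200 mm across, loose, a bystander beside the turntable; origin at the centre of its underside
- mug: stainless steel mug, 80 mm across, 90 mm high, loose, a bystander beside the turntable; origin at the centre of its underside
- holder: bamboo chopstick holder with chopsticks, 72 mm across, 215 mm high, loose, a bystander beside the turntable; origin at the centre of its underside
- jam: amber glass jam jar with red cap, 68 mm across, 90 mm high, loose, a bystander beside the turntable; origin at the centre of its underside
- bowl: blue ceramic bowl, 110 mm across, 60 mm high, loose, a bystander beside the turntable; origin at the centre of its underside
Not all that is in view belongs to the job. Of the things that look like the shaker, the middle-sized one is meant.

How it is judged:
By the outcome, as a careful person would: the job done as asked, in the order asked, and still so for the second after the job is handed in, with the robot touching nothing.
It also fails if it takes over 51 s, if anything falls off the work surface, if the arm or the gripper's body presses on something with over 40 N, if the wrist force passes 120 N, or if a joint passes its speed limit or range.

## Robot

A 6-joint arm with a two-finger parallel gripper is mounted at the origin on the work surface. World frame = base frame: x ahead of the robot, y to its left, z up, the work surface at z = 0. Lengths are in mm, angles in rad, forces in N, time in s.
With the tool pointing down it reaches from about 300 to 775 mm from the base axis. Payload 14.6 kg.
Tool frame: the origin (TCP) lies between the finger pads, 19 mm behind the fingertips; this is the grasp point; z points along the fingers, y is the line along which they close (so a half turn about z gives the same grasp; the last joint's range is limited). The gripper opens to 94 mm and grips with 3 to 60 N. Pads are 16 mm wide; open, the fingers measure 119 mm over their backs; the gripper's body (75 mm by 177 mm) begins 78 mm behind the grasp point.
Start: joints at [-1.295, 0.3, 1.521, -0, 1.321, -0.067], TCP at [184.862, -517.992, 224.246] pointing down, gripper open.
Joint ranges: [-3.03, 3.03], [-0.79, 2.21], [0.23, 2.52], [-1.04, 4.18], [0, 3.07], [-2.55, 2.55]. Speed limits (rad/s): [2.22, 2.22, 2.57, 3.14, 3.14, 3.14].

## Interface

Orientations are given as [roll, pitch, yaw] about the fixed x, y, z axes, in that order (R = Rz(yaw) Ry(pitch) Rx(roll)).
In Python, from cell import manip, cams, job gives the robot as it stands.
- The arm moves only by the tool jog_arm, never from a script. Its argument "commands" is a list of rows, each an object of numbers: "dx", "dy", "dz": the shift along the tool's x, y, z each as a share of 40 mm, from -1 to 1; "ax", "ay", "az": the turn, a rotation vector about the tool's x, y, z each as a share of 10 degrees, from -1 to 1; "gripper": the closure, from 0 (fully open) to 1 (shut). A call has 1 to 10 rows; each row shifts and turns the commanded pose from where the row before left it, along the tool's axes as they then stand; what a row does not reach is not made up. A row lasts 1/8 s, in which the tool goes at most 62.5 mm and 10.7 degrees, less where a joint would pass 70% of its speed; a pose out of reach is approached as far as the arm can. A call with a number of a shift or a turn outside -1 to 1 is refused whole. A call with a gripper value outside its range is refused whole. The fingers move at their own pace and stop on an object; "squeeze" is the grip in N (left out, the last holds). Time passes only in rows, so rows that do not move let the fingers close. It gives the time, the measured TCP pose, the force, the opening and the grip force at its end, in the units of the state.
- manip.read_state(): the state, without advancing time (a new reading comes with each control period).
- cams.camera(name): name is "scene" or "top" or "wrist"; returns a dict with "image" (400x640x3 uint8, red, green, blue), "fx", "fy", "cx", "cy" (pixels), "dist_coeffs" ([k1, k2, p1, p2, k3] as OpenCV has them; the pictures are not rectified), "world_to_cam" (4x4, takes a point from world to camera coordinates). Camera axes: x right, y down, z forward; pixel columns grow to the right and rows downward; lengths in mm; the calibration is good to about 2 mm. A picture is of the moment at which its call begins. There is no depth.
- job.sign_off(): hands the job in; it is judged then, once.
The state is a dict: "clock": time; "joints": joint angles; "qd": joint speeds; "effort": joint torques, N m; "eef_pos": TCP position; "eef_rot": TCP orientation; "wrist_force": force on the tool from outside, world axes, zero at the start; "moment": the same for the moment, N m; "finger_gap": finger opening in mm; "finger_force": force on a finger pad.
Only numpy, scipy, OpenCV 4.12 (cv2) and the standard library are available. Lean on these libraries where they do the work, as an engineer would, in place of code of your own. Each camera call takes 0.05 s, during which the arm holds its last target. There are 200 camera calls.

## Working session

There is one attempt and no reset: what is moved stays moved. The work goes in short steps, Python scripts to look and compute and a tool call to move; the robot and the scene stay as the last step left them, time stands still between calls to the robot, and variables do not carry over. Pictures are saved under pics/ and viewed, at most 10 in all, crops included, and the job is handed in when it is done.

Besides the shell and the picture viewer there is one more tool, called by a JSON object that holds its "name" and its "arguments". jog_arm: Moves the arm, as the interface text tells. Shift numbers are shares of 40 mm and turn numbers shares of 10 degrees, none past 1 either way. Its arguments: {"type":"object","properties":{"commands":{"type":"array"},"squeeze":{"type":"number"}},"required":["commands"]}

```bash
mkdir -p pics; ls; python3 - <<'E'
from cell import manip,cams
import cv2
print(manip.read_state())
for n in("top","scene"):
    c=cams.camera(n); cv2.imwrite(f"pics/{n}0.png",c["image"][:,:,::-1]); 
    print(n,c["fx"],c["cx"],c["cy"],c["dist_coeffs"],c["world_to_cam"])
E
```

```text
pics
{'clock': 0.0, 'joints': array([-1.29460478e+00,  3.00496965e-01,  1.52159046e+00, -9.22984693e-07,
        1.32069416e+00, -6.66095774e-02]), 'qd': array([ 0.00014186,  0.00107076,  0.00041173, -0.00104898, -0.00071396,
       -0.00031777]), 'effort': array([ 1.08571785e-03, -5.31812489e+01, -3.52735698e+01,  7.09031126e-02,
        2.44477938e-02, -1.05477916e-04]), 'eef_pos': array([ 184.79507089, -517.76712742,  223.66816176]), 'eef_rot': array([-3.14040629e+00, -7.82439524e-05,  3.42801306e-01]), 'wrist_force': array([-0.24630995,  0.51498326, -0.46037344]), 'moment': array([0.014612  , 0.04797732, 0.02311319]), 'finger_force': 0.0, 'finger_gap': 94.22067518975733}
top 367.70391363966564 318.06329919316016 204.45666971254724 [0.00917103 0.         0.         0.         0.        ] [[ 6.67250395e-04 -9.99777110e-01  2.11017936e-02 -1.35819180e+01]
 [-9.88036909e-01 -3.91336019e-03 -1.54167934e-01  6.41006983e+02]
 [ 1.54216150e-01 -2.07464823e-02 -9.87819296e-01  1.21225565e+03]
 [ 0.00000000e+00  0.00000000e+00  0.00000000e+00  1.00000000e+00]]
scene 361.72859467667195 318.78453203387863 195.4358898212397 [0.01675987 0.         0.         0.         0.        ] [[ 1.10613449e-01  9.93702428e-01  1.78927356e-02 -6.48637948e+01]
 [ 5.77773729e-01 -4.96452323e-02 -8.14685749e-01 -3.10532132e+02]
 [-8.08666918e-01  1.00453153e-01 -5.79626587e-01  1.66939158e+03]
 [ 0.00000000e+00  0.00000000e+00  0.00000000e+00  1.00000000e+00]]
```

View pics/top0.png

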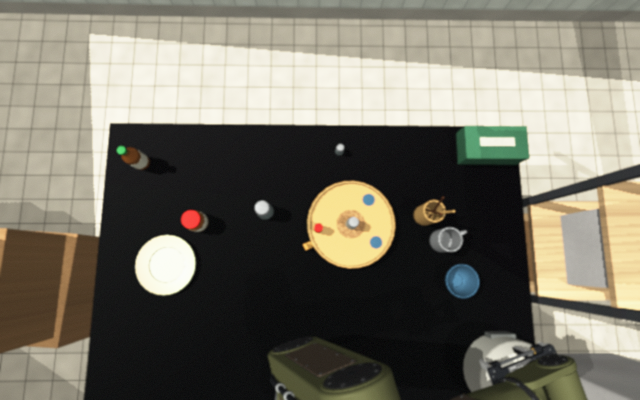

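View pics/scene0.png

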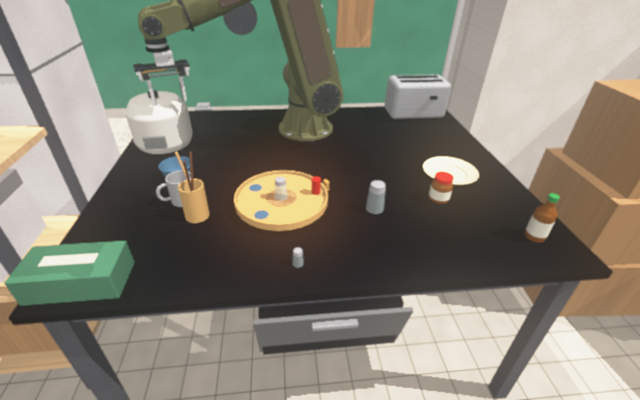

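The top view (+x up, +y left) shows the tray centred near (351,224), the red knob at (319,228), the brass pointer at (307,245) and the shaker on the hub. The tray also has two blue spots at (369,200) and (376,242). The scene view shows the knob at (317,185). Next I measure from both views.

```bash
cat > h.py <<'E'
import numpy as np,cv2
from cell import manip,cams
def cam(n):
    c=cams.camera(n); c["K"]=np.array([[c["fx"],0,c["cx"]],[0,c["fy"],c["cy"]],[0,0,1]]); c["D"]=np.array(c["dist_coeffs"]); c["W"]=np.array(c["world_to_cam"])
    c["hsv"]=cv2.cvtColor(c["image"],cv2.COLOR_RGB2HSV); return c
def ray(c,p):
    q=cv2.undistortPoints(np.array([[p]],float),c["K"],c["D"])[0,0]; R,t=c["W"][:3,:3],c["W"][:3,3]
    return -R.T@t, R.T@np.array([q[0],q[1],1])
def plane(c,p,z):
    o,d=ray(c,p); return o+d*(z-o[2])/d[2]
def tri(c1,p1,c2,p2):
    o1,d1=ray(c1,p1);o2,d2=ray(c2,p2)
    s=np.linalg.lstsq(np.c_[d1,-d2],o2-o1,rcond=None)[0]; a,b=o1+s[0]*d1,o2+s[1]*d2
    return (a+b)/2,np.linalg.norm(a-b)
def proj(c,X):
    R,t=c["W"][:3,:3],c["W"][:3,3]
    return cv2.projectPoints(np.array([X],float),cv2.Rodrigues(R)[0],t,c["K"],c["D"])[0][0,0]
def blobs(c,lo,hi,amin=8):
    m=cv2.inRange(c["hsv"],np.array(lo),np.array(hi))
    n,l,s,ce=cv2.connectedComponentsWithStats(m)
    return m,l,[(s[i],ce[i].round(2),i) for i in range(1,n) if s[i][4]>=amin]
E
python3 - <<'E'
from h import *
T=cam("top");S=cam("scene")
for n,c in(("T",T),("S",S)):
    for lo,hi,k in(((0,150,90),(6,255,255),"red"),((100,90,60),(115,255,255),"blue"),((12,70,120),(28,255,255),"bamboo")):
        m,l,b=blobs(c,lo,hi,12)
        print(n,k,[(x[0].tolist(),x[1].tolist()) for x in b if 100<x[1][0]<500 and 120<x[1][1]<300])
for n,c,(a,b,d,e) in(("T",T,(280,150,420,290)),("S",S,(200,150,400,270))):
    cv2.imwrite(f"pics/{n}c.png",cv2.resize(c["image"][b:e,a:d,::-1],None,fx=4,fy=4,interpolation=cv2.INTER_CUBIC))
E
```

```text
T red [([180, 209, 21, 20, 329], [190.22, 218.87]), ([315, 224, 8, 8, 53], [318.08, 227.49])]
T blue [([364, 195, 9, 10, 72], [368.14, 199.29]), ([371, 237, 10, 10, 77], [375.56, 241.9]), ([445, 264, 35, 35, 961], [462.06, 280.71])]
T bamboo [([303, 180, 93, 89, 5752], [349.68, 224.45]), ([414, 200, 41, 23, 420], [430.05, 212.3])]
S red [([435, 172, 18, 13, 173], [443.49, 178.1]), ([312, 176, 10, 18, 139], [316.05, 184.18])]
S blue [([159, 157, 21, 15, 213], [169.43, 164.77])]
S bamboo [([302, 117, 23, 22, 137], [314.71, 130.95]), ([175, 151, 12, 27, 74], [180.68, 162.81]), ([233, 170, 97, 61, 4164], [281.1, 200.62]), ([178, 178, 32, 45, 1041], [193.81, 200.37]), ([432, 182, 21, 11, 150], [442.01, 187.43]), ([433, 199, 16, 4, 21], [441.1, 200.95])]
```

View pics/Tc.png

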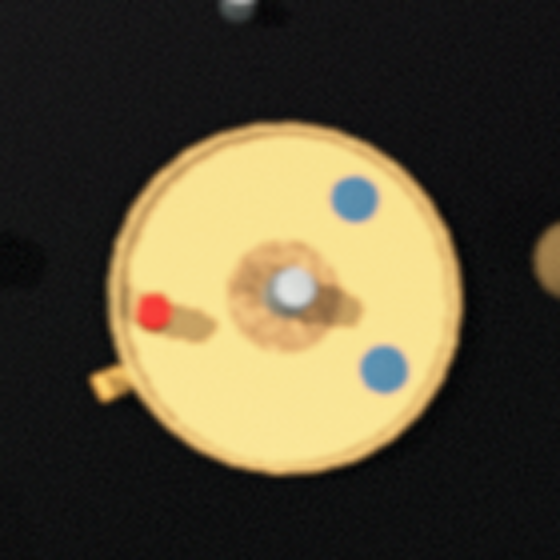

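View pics/Sc.png

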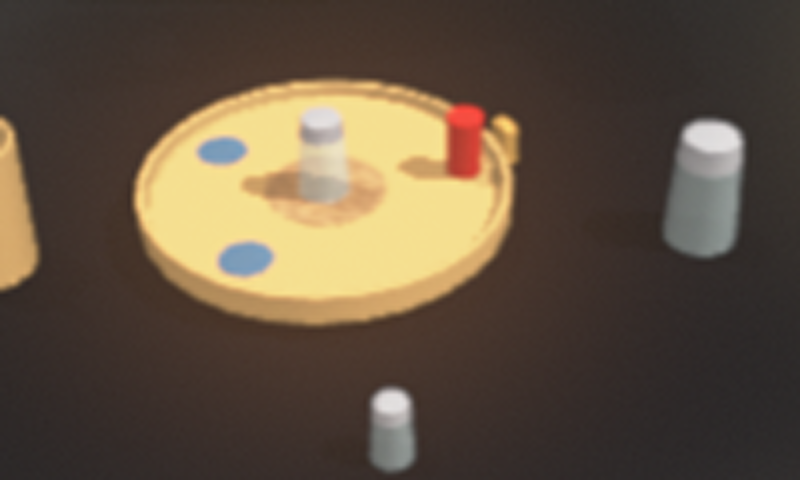

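The crops show the knob top at T (318.4,227.6) and S (316,178.5), and the pointer's top end at T (305.8,245.5) and S (326.5,180.5). The blue spots are at T (368.1,199.3) and (375.6,241.9), and S (255.5,187.7) and (261.5,214.6).

```bash
python3 - <<'E'
from h import *
T=cam("top");S=cam("scene")
m,l,b=blobs(T,(10,50,100),(30,255,255),1000)
m=cv2.morphologyEx(m,cv2.MORPH_OPEN,cv2.getStructuringElement(cv2.MORPH_ELLIPSE,(13,13)))
cs=max(cv2.findContours(m,cv2.RETR_EXTERNAL,cv2.CHAIN_APPROX_NONE)[0],key=cv2.contourArea)
P=np.array([plane(T,p[0].astype(float),42)[:2] for p in cs])
A=np.c_[2*P,np.ones(len(P))];s=np.linalg.lstsq(A,(P**2).sum(1),rcond=None)[0]
print("rim circle",s[:2],np.sqrt(s[2]+s[0]**2+s[1]**2))
hub=s[:2]
kt=tri(T,(318.4,227.6),S,(316,178.5));pt=tri(T,(305.8,245.5),S,(326.5,180.5))
for n,(X,e) in(("knob",kt),("ptr",pt)):
    d=X[:2]-hub; print(n,X,e,"r",np.hypot(*d),"ang",np.degrees(np.arctan2(d[1],d[0])))
for a,bb in(((368.14,199.29),(255.5,187.7)),((375.56,241.9),(261.5,214.6))):
    X,e=tri(T,a,S,bb);Y=plane(T,a,30);d=Y[:2]-hub
    print("blue tri",X,e,"plane",Y,np.hypot(*d),np.degrees(np.arctan2(d[1],d[0])))
# shaker cap
X,e=tri(T,(353.3,221.5),S,(280.5,179.5));print("shaker cap",X,e)
X=plane(T,(430,212.3),110);print("holder~",X,X[:2]-hub)
# rim check in scene
for th in range(0,360,60):
    print(proj(S,[hub[0]+150*np.cos(np.radians(th)),hub[1]+150*np.sin(np.radians(th)),42]).round(1),end=" ")
E
```

```text
rim circle [ 517.65534612 -947.41087398] 187.59696243556542
knob [558.68078423 -10.03458213  82.90324627] 5.120511937612876 r 938.2736269915026 ang 87.49397828382715
ptr [501.87512166  32.3858089   35.98509447] 6.195474836844864 r 979.9237497247276 ang 90.92270377524255
blue tri [ 648.42064017 -184.75235393  116.56502699] 20.80127357964996 plane [ 663.15712297 -188.03552854   30.        ] 773.1892926962969 79.15318236131097
blue tri [ 521.2139923  -211.91179843  -78.73730585] 35.46955415553524 plane [ 514.45145011 -210.60092641   30.        ] 736.8169133462167 90.24913963650597
shaker cap [ 577.55582626 -124.17030871   97.54836299] 5.384782572390722
holder~ [ 607.10600998 -377.47016425  110.        ] [ 89.45066386 569.94070973]
[-19.7 227.4] [ 45.6 208.3] [ 68.4 180.8] [ 37.3 170.6] [-19.1 184.4] [-53.2 213.2]
```

```bash
python3 - <<'E'
from h import *
T=cam("top");S=cam("scene")
m,l,b=blobs(T,(10,50,100),(30,255,255),1000)
m[:, :298]=0;m[:,402:]=0;m[:170]=0;m[280:]=0
m=cv2.morphologyEx(m,cv2.MORPH_CLOSE,np.ones((25,25)))
m=cv2.morphologyEx(m,cv2.MORPH_OPEN,cv2.getStructuringElement(cv2.MORPH_ELLIPSE,(25,25)))
cs=max(cv2.findContours(m,cv2.RETR_EXTERNAL,cv2.CHAIN_APPROX_NONE)[0],key=cv2.contourArea)
P=np.array([plane(T,p[0].astype(float),42)[:2] for p in cs])
A=np.c_[2*P,np.ones(len(P))];s=np.linalg.lstsq(A,(P**2).sum(1),rcond=None)[0]
print("rim circle",s[:2],np.sqrt(s[2]+s[0]**2+s[1]**2))
hub=s[:2]
kt=tri(T,(318.4,227.6),S,(316,178.5));pt=tri(T,(305.8,245.5),S,(326.5,180.5))
for n,(X,e) in(("knob",kt),("ptr",pt),("knobplane",(plane(T,(318.4,227.6),85),0)),("ptrplane",(plane(T,(305.8,245.5),36),0))):
    d=X[:2]-hub; print(n,X,e,"r",np.hypot(*d),"ang",np.degrees(np.arctan2(d[1],d[0])))
for a,bb in(((368.14,199.29),(261.5,214.6)),((375.56,241.9),(255.5,187.7))):
    X,e=tri(T,a,S,bb);Y=plane(T,a,30);d=Y[:2]-hub
    print("blue tri",X,e,"plane",Y,np.hypot(*d),np.degrees(np.arctan2(d[1],d[0])))
for th in range(0,360,90):
    print(proj(S,[hub[0]+150*np.cos(np.radians(th)),hub[1]+150*np.sin(np.radians(th)),42]).round(1),end=" ")
print(manip.read_state()["clock"])
E
```

```text
rim circle [ 576.72627032 -123.52200127] 151.57864893070993
knob [558.68078423 -10.03458213  82.90324627] 5.120511937612876 r 114.91315796143068 ang 99.03488833964755
ptr [501.87512166  32.3858089   35.98509447] 6.195474836844864 r 172.9449037378357 ang 115.6456052761335
knobplane [558.18304019 -12.53078987  85.        ] 0 r 112.52955341689253 ang 99.48476952190148
ptrplane [501.45128021  29.31643184  36.        ] 0 r 170.3699233185977 ang 116.22086827360316
blue tri [ 663.2849322  -185.99758186   29.47962251] 4.193180147123994 plane [ 663.15712297 -188.03552854   30.        ] 107.85308289655816 -36.73831502215167
blue tri [ 514.57097701 -208.63974393   28.67766002] 4.326178191708314 plane [ 514.45145011 -210.60092641   30.        ] 107.05555770326403 -125.57059691867866
[281.9 223.6] [326.7 191.5] [279.5 169.6] [233.2 196.1] 0.4
```

```bash
python3 - <<'E'
from h import *
st=manip.read_state();y=st["eef_rot"][2];p=st["eef_pos"]
d=(np.array([558,-10])-p[:2])/15;print(d,(np.pi/2-y)*18/np.pi/10)
for k in range(10):
    c,s=np.cos(y),np.sin(y)
    print(round((d@[c,s])/40,2),round((d@[s,-c])/40,2)); y+=np.radians(7.04)
E
```

```text
[24.87648386 33.86397552] 0.7035940112386926
0.87 -0.59
0.94 -0.48
0.99 -0.36
1.02 -0.24
1.04 -0.11
1.05 0.02
1.04 0.15
1.01 0.28
0.97 0.4
0.92 0.51
```

{"name": "jog_arm", "arguments": {"commands": [{"dx": 0.87, "dy": -0.59, "az": -0.7, "gripper": 0}, {"dx": 0.94, "dy": -0.48, "az": -0.7}, {"dx": 0.99, "dy": -0.36, "az": -0.7}, {"dx": 1, "dy": -0.24, "az": -0.7}, {"dx": 1, "dy": -0.11, "az": -0.7}, {"dx": 1, "dy": 0.02, "az": -0.7}, {"dx": 1, "dy": 0.15, "az": -0.7}, {"dx": 1, "dy": 0.28, "az": -0.7}, {"dx": 0.97, "dy": 0.4, "az": -0.7}, {"dx": 0.92, "dy": 0.51, "az": -0.7}]}}

```text
schema error: expected keys dx, dy, dz, ax, ay, az, gripper
```

{"name": "jog_arm", "arguments": {"commands": [{"dx": 0.87, "dy": -0.59, "dz": 0, "ax": 0, "ay": 0, "az": -0.7, "gripper": 0}, {"dx": 0.94, "dy": -0.48, "dz": 0, "ax": 0, "ay": 0, "az": -0.7, "gripper": 0}, {"dx": 0.99, "dy": -0.36, "dz": 0, "ax": 0, "ay": 0, "az": -0.7, "gripper": 0}, {"dx": 1, "dy": -0.24, "dz": 0, "ax": 0, "ay": 0, "az": -0.7, "gripper": 0}, {"dx": 1, "dy": -0.11, "dz": 0, "ax": 0, "ay": 0, "az": -0.7, "gripper": 0}, {"dx": 1, "dy": 0.02, "dz": 0, "ax": 0, "ay": 0, "az": -0.7, "gripper": 0}, {"dx": 1, "dy": 0.15, "dz": 0, "ax": 0, "ay": 0, "az": -0.7, "gripper": 0}, {"dx": 1, "dy": 0.28, "dz": 0, "ax": 0, "ay": 0, "az": -0.7, "gripper": 0}, {"dx": 0.97, "dy": 0.4, "dz": 0, "ax": 0, "ay": 0, "az": -0.7, "gripper": 0}, {"dx": 0.92, "dy": 0.51, "dz": 0, "ax": 0, "ay": 0, "az": -0.7, "gripper": 0}], "squeeze": 15}}

```text
clock: 1.65
eef_pos: [431.3, -183.9, 224.4]
eef_rot: [3.141, 0.0, 1.569]
wrist_force: [0.4, 0.8, -0.0]
finger_gap: 94.1
finger_force: 0.0
```

{"name": "jog_arm", "arguments": {"commands": [{"dx": 0.87, "dy": 0.635, "dz": 0, "ax": 0, "ay": 0, "az": 0, "gripper": 0}, {"dx": 0.87, "dy": 0.635, "dz": 0, "ax": 0, "ay": 0, "az": 0, "gripper": 0}, {"dx": 0.87, "dy": 0.635, "dz": 0, "ax": 0, "ay": 0, "az": 0, "gripper": 0}, {"dx": 0.87, "dy": 0.635, "dz": 0, "ax": 0, "ay": 0, "az": 0, "gripper": 0}, {"dx": 0.87, "dy": 0.635, "dz": 0.5, "ax": 0, "ay": 0, "az": 0, "gripper": 0}, {"dx": 0, "dy": 0, "dz": 0.5, "ax": 0, "ay": 0, "az": 0, "gripper": 0}, {"dx": 0, "dy": 0, "dz": 0, "ax": 0, "ay": 0, "az": 0, "gripper": 0}]}}

```text
clock: 2.52
eef_pos: [558.2, -11.6, 182.9]
eef_rot: [-3.139, -0.0, 1.565]
wrist_force: [0.3, -0.5, 0.5]
finger_gap: 94.2
finger_force: 0.0
```

```bash
python3 - <<'E'
from h import *
W=cam("wrist");S=cam("scene");T=cam("top");cv2.imwrite("pics/w1.png",W["image"][:,:,::-1])
print(manip.read_state()["eef_pos"],W["fx"])
for c in(W,S,T):
    m,l,b=blobs(c,(0,150,90),(6,255,255),12);print([(x[0].tolist(),x[1].tolist()) for x in b])
E
```

```text
[558.96625035 -12.28638741 185.34209956] 294.6497644684547
[([308, 184, 30, 40, 875], [322.07, 204.5])]
[([435, 172, 18, 13, 174], [443.48, 178.13]), ([312, 176, 10, 18, 139], [316.06, 184.14])]
[([180, 209, 21, 20, 326], [190.17, 218.87])]
```

View pics/w1.png

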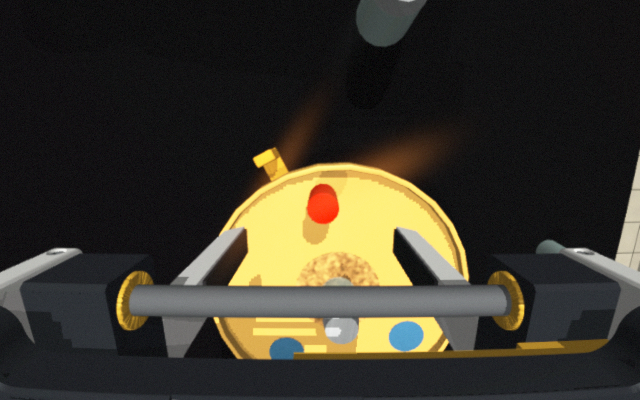

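The wrist view, with +x right and +y up, shows the knob top at about (323,208). The pointer's top is near (265,157) and the blue spots are at (286,350) and (406,335).

```bash
python3 - <<'E'
from h import *
W=cam("wrist");T=cam("top")
print("knob",plane(W,(323,208),85),"ptr",plane(W,(266,157),36))
X,e=tri(W,(323,208),T,(318.4,227.6));print("tri",X,e)
for p in((286,350),(406,335)):
    print("blue",plane(W,p,30))
m,l,b=blobs(W,(0,150,90),(6,255,255),200)
m[:,:]=(l==b[0][2])*255
rows=[(r,*np.where(m[r])[0][[0,-1]]) for r in range(184,224,3)];print(rows)
E
```

```text
knob [561.67288458 -11.09409611  85.        ] ptr [502.77412393  32.10970612  36.        ]
tri [560.47795489 -13.23615767  74.39246457] 2.7845450838253223
blue [ 514.58204583 -210.03274629   30.        ]
blue [ 665.57987944 -189.58777797   30.        ]Traceback (most recent call last):
  File "<stdin>", line 9, in <module>
IndexError: index 0 is out of bounds for axis 0 with size 0
```

{"name": "jog_arm", "arguments": {"commands": [{"dx": 0, "dy": 0.04, "dz": 0.95, "ax": 0, "ay": 0, "az": 0, "gripper": 0}, {"dx": 0, "dy": 0, "dz": 0.95, "ax": 0, "ay": 0, "az": 0, "gripper": 0}, {"dx": 0, "dy": 0, "dz": 0.85, "ax": 0, "ay": 0, "az": 0, "gripper": 0}, {"dx": 0, "dy": 0, "dz": 0, "ax": 0, "ay": 0, "az": 0, "gripper": 0.3}, {"dx": 0, "dy": 0, "dz": 0, "ax": 0, "ay": 0, "az": 0, "gripper": 1}, {"dx": 0, "dy": 0, "dz": 0, "ax": 0, "ay": 0, "az": 0, "gripper": 1}, {"dx": 0, "dy": 0, "dz": 0, "ax": 0, "ay": 0, "az": 0, "gripper": 1}, {"dx": 0, "dy": 0, "dz": 0, "ax": 0, "ay": 0, "az": 0, "gripper": 1}], "squeeze": 15}}

```text
clock: 3.78
eef_pos: [560.5, -11.9, 74.7]
eef_rot: [3.141, 0.0, 1.565]
wrist_force: [-0.2, -0.1, 0.1]
finger_gap: 47.2
finger_force: 0.0
```

```bash
python3 - <<'E'
from h import *
st=manip.read_state();print(st["eef_pos"],st["qd"].round(3),st["clock"])
W=cam("wrist");cv2.imwrite("pics/w2.png",W["image"][:,:,::-1])
print(manip.read_state()["eef_pos"],plane(W,(0,0),85))
m,l,b=blobs(W,(0,150,90),(6,255,255),12);print([(x[0].tolist(),x[1].tolist()) for x in b])
m,l,b=blobs(W,(95,90,60),(118,255,255),12);print([(x[0].tolist(),x[1].tolist()) for x in b])
E
```

```text
[560.49642035 -11.89297267  74.70743995] [ 0.002  0.005  0.    -0.    -0.    -0.   ] 3.775
[560.42358514 -11.8823788   74.55940235] [403.40649272 123.3281863   85.        ]
[([294, 208, 52, 71, 2829], [319.76, 244.92])]
[]
```

{"name": "jog_arm", "arguments": {"commands": [{"dx": 0, "dy": 0, "dz": 0, "ax": 0, "ay": 0, "az": 0, "gripper": 1}, {"dx": 0, "dy": 0, "dz": 0, "ax": 0, "ay": 0, "az": 0, "gripper": 1}, {"dx": 0, "dy": 0, "dz": 0, "ax": 0, "ay": 0, "az": 0, "gripper": 1}]}}

```text
clock: 4.2
eef_pos: [560.4, -11.9, 74.3]
eef_rot: [3.142, -0.0, 1.564]
wrist_force: [0.3, 0.2, 0.8]
finger_gap: 29.7
finger_force: 15.0
```

```bash
cat > arc.py <<'E'
import numpy as np,sys
HUB=np.array([577.5,-123.5])
def rows(start,phis,R=115,hub=HUB):
    p=np.array(start,float)[:2].copy()
    for f in phis:
        t=hub+R*np.array([np.cos(f),np.sin(f)]); d=(t-p)/40
        q=d.round(2); p+=q*40
        print('{"dx": %.2f, "dy": %.2f, "dz": 0, "ax": 0, "ay": 0, "az": 0, "gripper": 1}, '%(q[1],q[0]),end="")
    print("\nend",p,np.degrees(phis[-1]))
E
python3 - <<'E'
from arc import *
s=np.array([560.4,-11.9]);d=s-HUB;f0=np.arctan2(d[1],d[0])
om=np.minimum((np.arange(20)+.5)*.15,1.8);ph=f0+np.cumsum(om)*.125
print(np.degrees(ph).round())
rows(s,ph[:10])
E
```

```text
[ 99. 101. 104. 107. 112. 118. 125. 133. 142. 152. 164. 176. 189. 202.
 215. 228. 241. 253. 266. 279.]
{"dx": 0.05, "dy": -0.03, "dz": 0, "ax": 0, "ay": 0, "az": 0, "gripper": 1}, {"dx": -0.02, "dy": -0.08, "dz": 0, "ax": 0, "ay": 0, "az": 0, "gripper": 1}, {"dx": -0.02, "dy": -0.14, "dz": 0, "ax": 0, "ay": 0, "az": 0, "gripper": 1}, {"dx": -0.06, "dy": -0.18, "dz": 0, "ax": 0, "ay": 0, "az": 0, "gripper": 1}, {"dx": -0.08, "dy": -0.23, "dz": 0, "ax": 0, "ay": 0, "az": 0, "gripper": 1}, {"dx": -0.12, "dy": -0.26, "dz": 0, "ax": 0, "ay": 0, "az": 0, "gripper": 1}, {"dx": -0.19, "dy": -0.30, "dz": 0, "ax": 0, "ay": 0, "az": 0, "gripper": 1}, {"dx": -0.25, "dy": -0.32, "dz": 0, "ax": 0, "ay": 0, "az": 0, "gripper": 1}, {"dx": -0.34, "dy": -0.30, "dz": 0, "ax": 0, "ay": 0, "az": 0, "gripper": 1}, {"dx": -0.43, "dy": -0.28, "dz": 0, "ax": 0, "ay": 0, "az": 0, "gripper": 1}, 
end [475.6 -70.3] 152.42623084546506
```

{"name": "jog_arm", "arguments": {"commands": [{"dx": 0.05, "dy": -0.03, "dz": 0, "ax": 0, "ay": 0, "az": 0, "gripper": 1}, {"dx": -0.02, "dy": -0.08, "dz": 0, "ax": 0, "ay": 0, "az": 0, "gripper": 1}, {"dx": -0.02, "dy": -0.14, "dz": 0, "ax": 0, "ay": 0, "az": 0, "gripper": 1}, {"dx": -0.06, "dy": -0.18, "dz": 0, "ax": 0, "ay": 0, "az": 0, "gripper": 1}, {"dx": -0.08, "dy": -0.23, "dz": 0, "ax": 0, "ay": 0, "az": 0, "gripper": 1}, {"dx": -0.12, "dy": -0.26, "dz": 0, "ax": 0, "ay": 0, "az": 0, "gripper": 1}, {"dx": -0.19, "dy": -0.3, "dz": 0, "ax": 0, "ay": 0, "az": 0, "gripper": 1}, {"dx": -0.25, "dy": -0.32, "dz": 0, "ax": 0, "ay": 0, "az": 0, "gripper": 1}, {"dx": -0.34, "dy": -0.3, "dz": 0, "ax": 0, "ay": 0, "az": 0, "gripper": 1}, {"dx": -0.43, "dy": -0.28, "dz": 0, "ax": 0, "ay": 0, "az": 0, "gripper": 1}]}}

```text
clock: 5.45
eef_pos: [475.8, -70.7, 74.4]
eef_rot: [3.139, 0.001, 1.565]
wrist_force: [14.3, -7.2, -11.5]
finger_gap: 30.0
finger_force: 15.0
```

```bash
python3 - <<'E'
from arc import *
from cell import manip
st=manip.read_state();print(st["eef_pos"],st["wrist_force"],st["qd"].round(2),st["finger_gap"])
s=np.array([475.6,-70.3]);f=np.radians(152.43)
om=np.r_[1.58,1.73,np.full(8,1.8)]
rows(s,f+np.cumsum(om)*.125)
E
```

```text
[475.7918685  -70.71363626  74.39704232] [ 14.33214177  -7.1967963  -11.49743646] [-0.32 -0.13  0.19 -0.   -0.08 -0.32] 29.980251715272047
{"dx": -0.53, "dy": -0.21, "dz": 0, "ax": 0, "ay": 0, "az": 0, "gripper": 1}, {"dx": -0.61, "dy": -0.11, "dz": 0, "ax": 0, "ay": 0, "az": 0, "gripper": 1}, {"dx": -0.64, "dy": 0.03, "dz": 0, "ax": 0, "ay": 0, "az": 0, "gripper": 1}, {"dx": -0.62, "dy": 0.17, "dz": 0, "ax": 0, "ay": 0, "az": 0, "gripper": 1}, {"dx": -0.57, "dy": 0.31, "dz": 0, "ax": 0, "ay": 0, "az": 0, "gripper": 1}, {"dx": -0.49, "dy": 0.42, "dz": 0, "ax": 0, "ay": 0, "az": 0, "gripper": 1}, {"dx": -0.37, "dy": 0.53, "dz": 0, "ax": 0, "ay": 0, "az": 0, "gripper": 1}, {"dx": -0.26, "dy": 0.59, "dz": 0, "ax": 0, "ay": 0, "az": 0, "gripper": 1}, {"dx": -0.11, "dy": 0.64, "dz": 0, "ax": 0, "ay": 0, "az": 0, "gripper": 1}, {"dx": 0.03, "dy": 0.64, "dz": 0, "ax": 0, "ay": 0, "az": 0, "gripper": 1}, 
end [ 596.  -237.1] 279.268531897086
```

{"name": "jog_arm", "arguments": {"commands": [{"dx": -0.55, "dy": -0.19, "dz": 0, "ax": 0, "ay": 0, "az": 0, "gripper": 1}, {"dx": -0.61, "dy": -0.11, "dz": 0, "ax": 0, "ay": 0, "az": 0, "gripper": 1}, {"dx": -0.64, "dy": 0.03, "dz": 0, "ax": 0, "ay": 0, "az": 0, "gripper": 0.2}, {"dx": -0.62, "dy": 0.17, "dz": 0, "ax": 0, "ay": 0, "az": 0, "gripper": 0.2}, {"dx": -0.57, "dy": 0.31, "dz": -0.2, "ax": 0, "ay": 0, "az": 0, "gripper": 0.2}, {"dx": -0.49, "dy": 0.42, "dz": -0.4, "ax": 0, "ay": 0, "az": 0, "gripper": 0.2}, {"dx": -0.37, "dy": 0.53, "dz": -0.45, "ax": 0, "ay": 0, "az": 0, "gripper": 0.2}, {"dx": -0.26, "dy": 0.59, "dz": 0, "ax": 0, "ay": 0, "az": 0, "gripper": 0.2}, {"dx": -0.11, "dy": 0.64, "dz": 0, "ax": 0, "ay": 0, "az": 0, "gripper": 0.2}, {"dx": 0.03, "dy": 0.64, "dz": 0, "ax": 0, "ay": 0, "az": 0, "gripper": 0.2}]}}

```text
clock: 6.7
eef_pos: [596.0, -238.4, 116.1]
eef_rot: [-3.141, -0.0, 1.564]
wrist_force: [0.2, -0.3, -0.0]
finger_gap: 74.9
finger_force: 0.0
```

```bash
cat > look.py <<'E'
from h import *
HUB=np.array([578.5,-124.5])
st=manip.read_state();print("clk",st["clock"],"tcp",st["eef_pos"].round(1),"f",st["wrist_force"].round(1),"gap",round(st["finger_gap"],1))
def ang(p): d=p[:2]-HUB; return np.degrees(np.arctan2(d[1],d[0]))%360,np.hypot(*d)
print("tcp ang,r",ang(st["eef_pos"]))
import sys
for n in sys.argv[1:]:
    t=manip.read_state()["clock"];c=cam(n); 
    cv2.imwrite(f"pics/{n}_{t:.2f}.png",c["image"][:,:,::-1])
    m,l,b=blobs(c,(95,90,60),(118,255,255),15)
    for x in b:
        q=plane(c,x[1],30); a,r=ang(q)
        if r<135: print(n,t,"blue area",x[0][4],"ang %.1f r %.1f"%(a,r))
    m,l,b=blobs(c,(0,150,90),(6,255,255),15)
    for x in b:
        q=plane(c,x[1],70);a,r=ang(q)
        if r<150: print(n,"red",x[0].tolist(),"at mid height ang %.1f r %.1f"%(a,r),q.round(1))
E
python3 look.py top wrist
```

```text
clk 6.7 tcp [ 596.  -238.4  116.1] f [ 0.2 -0.3 -0. ] gap 74.9
tcp ang,r (np.float64(278.7165895059607), np.float64(115.26107230931694))
top 6.7 blue area 69 ang 47.5 r 104.9
top 6.7 blue area 76 ang 138.3 r 106.7
wrist 6.75 blue area 570 ang 149.1 r 100.5
wrist red [291, 199, 42, 55, 1704] at mid height ang 276.8 r 114.3 [ 591.9 -238.    70. ]
```

```bash
python3 - <<'E'
from arc import *
t=np.arange(1,11)*.125
rows((596.8,-237.9),np.radians(283+94*t-3*t*t),hub=np.array([578.5,-124.5]))
E
```

```text
{"dx": 0.22, "dy": 0.74, "dz": 0, "ax": 0, "ay": 0, "az": 0, "gripper": 1}, {"dx": 0.30, "dy": 0.51, "dz": 0, "ax": 0, "ay": 0, "az": 0, "gripper": 1}, {"dx": 0.38, "dy": 0.42, "dz": 0, "ax": 0, "ay": 0, "az": 0, "gripper": 1}, {"dx": 0.47, "dy": 0.34, "dz": 0, "ax": 0, "ay": 0, "az": 0, "gripper": 1}, {"dx": 0.51, "dy": 0.24, "dz": 0, "ax": 0, "ay": 0, "az": 0, "gripper": 1}, {"dx": 0.55, "dy": 0.14, "dz": 0, "ax": 0, "ay": 0, "az": 0, "gripper": 1}, {"dx": 0.55, "dy": 0.02, "dz": 0, "ax": 0, "ay": 0, "az": 0, "gripper": 1}, {"dx": 0.55, "dy": -0.08, "dz": 0, "ax": 0, "ay": 0, "az": 0, "gripper": 1}, {"dx": 0.52, "dy": -0.18, "dz": 0, "ax": 0, "ay": 0, "az": 0, "gripper": 1}, {"dx": 0.47, "dy": -0.28, "dz": 0, "ax": 0, "ay": 0, "az": 0, "gripper": 1}, 
end [671.6 -57.1] 395.8125
```

{"name": "jog_arm", "arguments": {"commands": [{"dx": 0.22, "dy": 0.74, "dz": 0, "ax": 0, "ay": 0, "az": 0, "gripper": 0.2}, {"dx": 0.3, "dy": 0.51, "dz": 0, "ax": 0, "ay": 0, "az": 0, "gripper": 0.2}, {"dx": 0.38, "dy": 0.42, "dz": 0, "ax": 0, "ay": 0, "az": 0, "gripper": 0.2}, {"dx": 0.47, "dy": 0.34, "dz": 0, "ax": 0, "ay": 0, "az": 0, "gripper": 0.2}, {"dx": 0.51, "dy": 0.24, "dz": 0, "ax": 0, "ay": 0, "az": 0, "gripper": 0.2}, {"dx": 0.55, "dy": 0.14, "dz": 0, "ax": 0, "ay": 0, "az": 0, "gripper": 0.2}, {"dx": 0.55, "dy": 0.02, "dz": 0, "ax": 0, "ay": 0, "az": 0, "gripper": 0.2}, {"dx": 0.55, "dy": -0.08, "dz": 0, "ax": 0, "ay": 0, "az": 0, "gripper": 0.2}, {"dx": 0.52, "dy": -0.18, "dz": 0, "ax": 0, "ay": 0, "az": 0, "gripper": 0.2}, {"dx": 0.47, "dy": -0.28, "dz": 0, "ax": 0, "ay": 0, "az": 0, "gripper": 0.2}]}}

```text
clock: 8.05
eef_pos: [670.5, -56.3, 116.3]
eef_rot: [3.142, -0.0, 1.565]
wrist_force: [0.7, -0.1, -0.6]
finger_gap: 75.1
finger_force: 0.0
```

```bash
python3 look.py wrist
```

```text
clk 8.05 tcp [670.5 -56.3 116.3] f [ 0.7 -0.1 -0.6] gap 75.1
tcp ang,r (np.float64(36.533625096562616), np.float64(114.51050883656892))
wrist 8.05 blue area 474 ang 164.2 r 115.1
wrist red [302, 202, 42, 55, 1732] at mid height ang 35.1 r 114.6 [672.2 -58.5  70. ]
```

```bash
python3 - <<'E'
from arc import *
t=np.arange(1,11)*.125
rows((671.6,-57.1),np.radians(39.5+87.5*t-2.5*t*t),hub=np.array([578.5,-124.5]))
E
```

```text
{"dx": 0.53, "dy": -0.49, "dz": 0, "ax": 0, "ay": 0, "az": 0, "gripper": 1}, {"dx": 0.30, "dy": -0.45, "dz": 0, "ax": 0, "ay": 0, "az": 0, "gripper": 1}, {"dx": 0.22, "dy": -0.50, "dz": 0, "ax": 0, "ay": 0, "az": 0, "gripper": 1}, {"dx": 0.12, "dy": -0.52, "dz": 0, "ax": 0, "ay": 0, "az": 0, "gripper": 1}, {"dx": 0.02, "dy": -0.53, "dz": 0, "ax": 0, "ay": 0, "az": 0, "gripper": 1}, {"dx": -0.08, "dy": -0.52, "dz": 0, "ax": 0, "ay": 0, "az": 0, "gripper": 1}, {"dx": -0.17, "dy": -0.49, "dz": 0, "ax": 0, "ay": 0, "az": 0, "gripper": 1}, {"dx": -0.26, "dy": -0.46, "dz": 0, "ax": 0, "ay": 0, "az": 0, "gripper": 1}, {"dx": -0.32, "dy": -0.39, "dz": 0, "ax": 0, "ay": 0, "az": 0, "gripper": 1}, {"dx": -0.39, "dy": -0.33, "dz": 0, "ax": 0, "ay": 0, "az": 0, "gripper": 1}, 
end [484.4 -58.3] 144.96875
```

{"name": "jog_arm", "arguments": {"commands": [{"dx": 0.53, "dy": -0.49, "dz": 0, "ax": 0, "ay": 0, "az": 0, "gripper": 0.2}, {"dx": 0.3, "dy": -0.45, "dz": 0, "ax": 0, "ay": 0, "az": 0, "gripper": 0.2}, {"dx": 0.22, "dy": -0.5, "dz": 0, "ax": 0, "ay": 0, "az": 0, "gripper": 0.2}, {"dx": 0.12, "dy": -0.52, "dz": 0, "ax": 0, "ay": 0, "az": 0, "gripper": 0.2}, {"dx": 0.02, "dy": -0.53, "dz": 0, "ax": 0, "ay": 0, "az": 0, "gripper": 0.2}, {"dx": -0.08, "dy": -0.52, "dz": 0, "ax": 0, "ay": 0, "az": 0, "gripper": 0.2}, {"dx": -0.17, "dy": -0.49, "dz": 0, "ax": 0, "ay": 0, "az": 0, "gripper": 0.2}, {"dx": -0.26, "dy": -0.46, "dz": 0, "ax": 0, "ay": 0, "az": 0, "gripper": 0.2}, {"dx": -0.32, "dy": -0.39, "dz": 0, "ax": 0, "ay": 0, "az": 0, "gripper": 0.2}, {"dx": -0.39, "dy": -0.33, "dz": 0, "ax": 0, "ay": 0, "az": 0, "gripper": 0.2}]}}

```text
clock: 9.35
eef_pos: [483.3, -58.2, 116.5]
eef_rot: [3.141, 0.0, 1.565]
wrist_force: [0.5, 0.4, 0.2]
finger_gap: 75.3
finger_force: 0.0
```

```bash
python3 look.py wrist
```

```text
clk 9.35 tcp [483.3 -58.2 116.5] f [0.5 0.4 0.2] gap 75.3
tcp ang,r (np.float64(145.16257529436365), np.float64(115.99429847341582))
wrist 9.35 blue area 400 ang 12.8 r 113.2
wrist red [305, 193, 41, 53, 1690] at mid height ang 142.0 r 116.5 [486.6 -52.8  70. ]
```

```bash
python3 - <<'E'
from arc import *
t=np.arange(1,11)*.125
rows((483.8,-58.2),np.radians(145.9+77.7*t-3.3*t*t),hub=np.array([578.5,-124.5]))
E
```

```text
{"dx": -0.47, "dy": -0.25, "dz": 0, "ax": 0, "ay": 0, "az": 0, "gripper": 1}, {"dx": -0.45, "dy": -0.16, "dz": 0, "ax": 0, "ay": 0, "az": 0, "gripper": 1}, {"dx": -0.47, "dy": -0.08, "dz": 0, "ax": 0, "ay": 0, "az": 0, "gripper": 1}, {"dx": -0.46, "dy": -0.01, "dz": 0, "ax": 0, "ay": 0, "az": 0, "gripper": 1}, {"dx": -0.46, "dy": 0.07, "dz": 0, "ax": 0, "ay": 0, "az": 0, "gripper": 1}, {"dx": -0.44, "dy": 0.14, "dz": 0, "ax": 0, "ay": 0, "az": 0, "gripper": 1}, {"dx": -0.40, "dy": 0.20, "dz": 0, "ax": 0, "ay": 0, "az": 0, "gripper": 1}, {"dx": -0.37, "dy": 0.26, "dz": 0, "ax": 0, "ay": 0, "az": 0, "gripper": 1}, {"dx": -0.31, "dy": 0.32, "dz": 0, "ax": 0, "ay": 0, "az": 0, "gripper": 1}, {"dx": -0.26, "dy": 0.35, "dz": 0, "ax": 0, "ay": 0, "az": 0, "gripper": 1}, 
end [ 517.4 -221.8] 237.86875
```

{"name": "jog_arm", "arguments": {"commands": [{"dx": -0.47, "dy": -0.25, "dz": 0, "ax": 0, "ay": 0, "az": 0, "gripper": 0.2}, {"dx": -0.45, "dy": -0.16, "dz": 0, "ax": 0, "ay": 0, "az": 0, "gripper": 0.2}, {"dx": -0.47, "dy": -0.08, "dz": 0, "ax": 0, "ay": 0, "az": 0, "gripper": 0.2}, {"dx": -0.46, "dy": -0.01, "dz": 0, "ax": 0, "ay": 0, "az": 0, "gripper": 0.2}, {"dx": -0.46, "dy": 0.07, "dz": 0, "ax": 0, "ay": 0, "az": 0, "gripper": 0.2}, {"dx": -0.44, "dy": 0.14, "dz": 0, "ax": 0, "ay": 0, "az": 0, "gripper": 0.2}, {"dx": -0.4, "dy": 0.2, "dz": 0, "ax": 0, "ay": 0, "az": 0, "gripper": 0.2}, {"dx": -0.37, "dy": 0.26, "dz": 0, "ax": 0, "ay": 0, "az": 0, "gripper": 0.2}, {"dx": -0.31, "dy": 0.32, "dz": 0, "ax": 0, "ay": 0, "az": 0, "gripper": 0.2}, {"dx": -0.26, "dy": 0.35, "dz": 0, "ax": 0, "ay": 0, "az": 0, "gripper": 0.2}]}}

```text
clock: 10.65
eef_pos: [517.4, -222.6, 116.1]
eef_rot: [-3.142, -0.0, 1.564]
wrist_force: [0.3, 0.5, 0.2]
finger_gap: 75.4
finger_force: 0.0
```

```bash
python3 look.py wrist
```

```text
clk 10.65 tcp [ 517.4 -222.6  116.1] f [0.3 0.5 0.2] gap 75.4
tcp ang,r (np.float64(238.09493649245837), np.float64(115.59841331241785))
wrist 10.65 blue area 2191 ang 16.8 r 106.0
wrist red [304, 201, 42, 54, 1692] at mid height ang 239.9 r 115.3 [ 520.6 -224.2   70. ]
```

```bash
python3 - <<'E'
from arc import *
t=np.arange(1,11)*.125
rows((517.4,-222),np.radians(243.3+71.6*t-2.7*t*t),hub=np.array([578.5,-124.5]))
E
```

```text
{"dx": -0.30, "dy": 0.65, "dz": 0, "ax": 0, "ay": 0, "az": 0, "gripper": 1}, {"dx": -0.10, "dy": 0.43, "dz": 0, "ax": 0, "ay": 0, "az": 0, "gripper": 1}, {"dx": -0.04, "dy": 0.44, "dz": 0, "ax": 0, "ay": 0, "az": 0, "gripper": 1}, {"dx": 0.03, "dy": 0.43, "dz": 0, "ax": 0, "ay": 0, "az": 0, "gripper": 1}, {"dx": 0.10, "dy": 0.42, "dz": 0, "ax": 0, "ay": 0, "az": 0, "gripper": 1}, {"dx": 0.15, "dy": 0.39, "dz": 0, "ax": 0, "ay": 0, "az": 0, "gripper": 1}, {"dx": 0.21, "dy": 0.37, "dz": 0, "ax": 0, "ay": 0, "az": 0, "gripper": 1}, {"dx": 0.26, "dy": 0.33, "dz": 0, "ax": 0, "ay": 0, "az": 0, "gripper": 1}, {"dx": 0.30, "dy": 0.28, "dz": 0, "ax": 0, "ay": 0, "az": 0, "gripper": 1}, {"dx": 0.33, "dy": 0.24, "dz": 0, "ax": 0, "ay": 0, "az": 0, "gripper": 1}, 
end [ 676.6 -184.4] 328.58125
```

{"name": "jog_arm", "arguments": {"commands": [{"dx": -0.3, "dy": 0.65, "dz": 0, "ax": 0, "ay": 0, "az": 0, "gripper": 0.2}, {"dx": -0.1, "dy": 0.43, "dz": 0, "ax": 0, "ay": 0, "az": 0, "gripper": 0.2}, {"dx": -0.04, "dy": 0.44, "dz": 0, "ax": 0, "ay": 0, "az": 0, "gripper": 0.2}, {"dx": 0.03, "dy": 0.43, "dz": 0, "ax": 0, "ay": 0, "az": 0, "gripper": 0.2}, {"dx": 0.1, "dy": 0.42, "dz": 0, "ax": 0, "ay": 0, "az": 0, "gripper": 0.2}, {"dx": 0.15, "dy": 0.39, "dz": 0, "ax": 0, "ay": 0, "az": 0, "gripper": 0.2}, {"dx": 0.21, "dy": 0.37, "dz": 0.3, "ax": 0, "ay": 0, "az": 0, "gripper": 0.2}, {"dx": 0.26, "dy": 0.33, "dz": 0.4, "ax": 0, "ay": 0, "az": 0, "gripper": 0.2}, {"dx": 0.3, "dy": 0.28, "dz": 0.35, "ax": 0, "ay": 0, "az": 0, "gripper": 0.35}, {"dx": 0.33, "dy": 0.24, "dz": 0, "ax": 0, "ay": 0, "az": 0, "gripper": 1}], "squeeze": 12}}

```text
clock: 11.95
eef_pos: [676.0, -183.8, 72.2]
eef_rot: [-3.139, -0.001, 1.565]
wrist_force: [0.4, 0.9, 0.1]
finger_gap: 58.5
finger_force: 0.0
```

```bash
python3 look.py; python3 - <<'E'
from arc import *
t=np.arange(1,6)*.125
ph=328.6+66.0*t-2.7*t*t
v=62.5; rem=475.8-ph[-1]; T=2*rem/v; print(rem,T)
tt=np.arange(1,6)*.125
rows((676.6,-184.4),np.radians(np.r_[ph,ph[-1]+v*tt-v*tt**2/(2*T)]),hub=np.array([578.5,-124.5]))
E
```

```text
clk 11.95 tcp [ 676.  -183.8   72.2] f [0.4 0.9 0.1] gap 58.5
tcp ang,r (np.float64(328.67826680834514), np.float64(114.11131487189576))
107.00468749999999 3.4241499999999996
{"dx": 0.37, "dy": 0.19, "dz": 0, "ax": 0, "ay": 0, "az": 0, "gripper": 1}, {"dx": 0.38, "dy": 0.13, "dz": 0, "ax": 0, "ay": 0, "az": 0, "gripper": 1}, {"dx": 0.40, "dy": 0.08, "dz": 0, "ax": 0, "ay": 0, "az": 0, "gripper": 1}, {"dx": 0.39, "dy": 0.02, "dz": 0, "ax": 0, "ay": 0, "az": 0, "gripper": 1}, {"dx": 0.40, "dy": -0.03, "dz": 0, "ax": 0, "ay": 0, "az": 0, "gripper": 1}, {"dx": 0.37, "dy": -0.09, "dz": 0, "ax": 0, "ay": 0, "az": 0, "gripper": 1}, {"dx": 0.35, "dy": -0.12, "dz": 0, "ax": 0, "ay": 0, "az": 0, "gripper": 1}, {"dx": 0.32, "dy": -0.17, "dz": 0, "ax": 0, "ay": 0, "az": 0, "gripper": 1}, {"dx": 0.28, "dy": -0.19, "dz": 0, "ax": 0, "ay": 0, "az": 0, "gripper": 1}, {"dx": 0.25, "dy": -0.21, "dz": 0, "ax": 0, "ay": 0, "az": 0, "gripper": 1}, 
end [661. -44.] 404.29283104474837
```

```bash
python3 look.py wrist
```

```text
clk 11.95 tcp [ 676.  -183.8   72.2] f [0.4 0.9 0.1] gap 58.5
tcp ang,r (np.float64(328.67826680834514), np.float64(114.11131487189576))
wrist 11.95 blue area 841 ang 109.1 r 94.4
wrist 11.95 blue area 2420 ang 194.6 r 108.2
wrist red [296, 208, 54, 72, 2952] at mid height ang 330.5 r 113.5 [ 677.3 -180.4   70. ]
```

```bash
python3 - <<'E'
from arc import *
t=np.arange(1,6)*.125
ph=333.4+65.0*t-2.7*t*t
v=61.5; rem=475.8-ph[-1]; T=2*rem/v; print(ph[-1],rem,T)
tt=np.arange(1,6)*.125
rows((676.6,-184.4),np.radians(np.r_[ph,ph[-1]+v*tt-v*tt**2/(2*T)]),hub=np.array([578.5,-124.5]))
E
```

```text
372.9703125 102.82968750000003 3.3440548780487815
{"dx": 0.58, "dy": 0.27, "dz": 0, "ax": 0, "ay": 0, "az": 0, "gripper": 1}, {"dx": 0.39, "dy": 0.10, "dz": 0, "ax": 0, "ay": 0, "az": 0, "gripper": 1}, {"dx": 0.40, "dy": 0.05, "dz": 0, "ax": 0, "ay": 0, "az": 0, "gripper": 1}, {"dx": 0.39, "dy": -0.01, "dz": 0, "ax": 0, "ay": 0, "az": 0, "gripper": 1}, {"dx": 0.38, "dy": -0.06, "dz": 0, "ax": 0, "ay": 0, "az": 0, "gripper": 1}, {"dx": 0.37, "dy": -0.11, "dz": 0, "ax": 0, "ay": 0, "az": 0, "gripper": 1}, {"dx": 0.33, "dy": -0.15, "dz": 0, "ax": 0, "ay": 0, "az": 0, "gripper": 1}, {"dx": 0.30, "dy": -0.18, "dz": 0, "ax": 0, "ay": 0, "az": 0, "gripper": 1}, {"dx": 0.26, "dy": -0.21, "dz": 0, "ax": 0, "ay": 0, "az": 0, "gripper": 1}, {"dx": 0.23, "dy": -0.22, "dz": 0, "ax": 0, "ay": 0, "az": 0, "gripper": 1}, 
end [655.8 -39.2] 407.8158502900351
```

{"name": "jog_arm", "arguments": {"commands": [{"dx": 0.58, "dy": 0.27, "dz": 0, "ax": 0, "ay": 0, "az": 0, "gripper": 1}, {"dx": 0.39, "dy": 0.1, "dz": 0, "ax": 0, "ay": 0, "az": 0, "gripper": 1}, {"dx": 0.4, "dy": 0.05, "dz": 0, "ax": 0, "ay": 0, "az": 0, "gripper": 1}, {"dx": 0.39, "dy": -0.01, "dz": 0, "ax": 0, "ay": 0, "az": 0, "gripper": 1}, {"dx": 0.38, "dy": -0.06, "dz": 0, "ax": 0, "ay": 0, "az": 0, "gripper": 1}, {"dx": 0.37, "dy": -0.11, "dz": 0, "ax": 0, "ay": 0, "az": 0, "gripper": 1}, {"dx": 0.33, "dy": -0.15, "dz": 0, "ax": 0, "ay": 0, "az": 0, "gripper": 1}, {"dx": 0.3, "dy": -0.18, "dz": 0, "ax": 0, "ay": 0, "az": 0, "gripper": 1}, {"dx": 0.26, "dy": -0.21, "dz": 0, "ax": 0, "ay": 0, "az": 0, "gripper": 1}, {"dx": 0.23, "dy": -0.22, "dz": 0, "ax": 0, "ay": 0, "az": 0, "gripper": 1}]}}

```text
clock: 13.25
eef_pos: [655.2, -39.8, 74.8]
eef_rot: [-3.14, 0.002, 1.564]
wrist_force: [-7.8, -8.3, 5.9]
finger_gap: 29.5
finger_force: 12.0
```

```bash
python3 look.py; python3 - <<'E'
from arc import *
T=3.344;v=61.5
tt=np.minimum(np.arange(6,30)*.125,T)
ph=372.97+v*tt-v*tt**2/(2*T)
rows((655.8,-39.2),np.radians(ph[:10]),hub=np.array([578.5,-124.5]))
E
```

```text
clk 13.25 tcp [655.2 -39.8  74.8] f [-7.8 -8.3  5.9] gap 29.5
tcp ang,r (np.float64(47.836929403916194), np.float64(114.23279752837527))
{"dx": 0.19, "dy": -0.24, "dz": 0, "ax": 0, "ay": 0, "az": 0, "gripper": 1}, {"dx": 0.16, "dy": -0.24, "dz": 0, "ax": 0, "ay": 0, "az": 0, "gripper": 1}, {"dx": 0.13, "dy": -0.25, "dz": 0, "ax": 0, "ay": 0, "az": 0, "gripper": 1}, {"dx": 0.10, "dy": -0.24, "dz": 0, "ax": 0, "ay": 0, "az": 0, "gripper": 1}, {"dx": 0.07, "dy": -0.24, "dz": 0, "ax": 0, "ay": 0, "az": 0, "gripper": 1}, {"dx": 0.05, "dy": -0.23, "dz": 0, "ax": 0, "ay": 0, "az": 0, "gripper": 1}, {"dx": 0.03, "dy": -0.22, "dz": 0, "ax": 0, "ay": 0, "az": 0, "gripper": 1}, {"dx": 0.01, "dy": -0.20, "dz": 0, "ax": 0, "ay": 0, "az": 0, "gripper": 1}, {"dx": -0.00, "dy": -0.19, "dz": 0, "ax": 0, "ay": 0, "az": 0, "gripper": 1}, {"dx": -0.01, "dy": -0.18, "dz": 0, "ax": 0, "ay": 0, "az": 0, "gripper": 1}, 
end [566.6 -10. ] 455.9543095843302
```

{"name": "jog_arm", "arguments": {"commands": [{"dx": 0.18, "dy": -0.25, "dz": 0, "ax": 0, "ay": 0, "az": 0, "gripper": 1}, {"dx": 0.16, "dy": -0.24, "dz": 0, "ax": 0, "ay": 0, "az": 0, "gripper": 1}, {"dx": 0.13, "dy": -0.25, "dz": 0, "ax": 0, "ay": 0, "az": 0, "gripper": 1}, {"dx": 0.1, "dy": -0.24, "dz": 0, "ax": 0, "ay": 0, "az": 0, "gripper": 1}, {"dx": 0.07, "dy": -0.24, "dz": 0, "ax": 0, "ay": 0, "az": 0, "gripper": 1}, {"dx": 0.05, "dy": -0.23, "dz": 0, "ax": 0, "ay": 0, "az": 0, "gripper": 1}, {"dx": 0.03, "dy": -0.22, "dz": 0, "ax": 0, "ay": 0, "az": 0, "gripper": 1}, {"dx": 0.01, "dy": -0.2, "dz": 0, "ax": 0, "ay": 0, "az": 0, "gripper": 1}, {"dx": 0, "dy": -0.19, "dz": 0, "ax": 0, "ay": 0, "az": 0, "gripper": 1}, {"dx": -0.01, "dy": -0.18, "dz": 0, "ax": 0, "ay": 0, "az": 0, "gripper": 1}]}}

```text
clock: 14.5
eef_pos: [566.7, -10.5, 74.8]
eef_rot: [3.14, 0.001, 1.565]
wrist_force: [1.2, -6.1, 3.0]
finger_gap: 30.1
finger_force: 12.0
```

```bash
python3 look.py wrist scene; python3 - <<'E'
from arc import *
T=3.344;v=61.5
tt=np.minimum(np.arange(16,24)*.125,T)
ph=372.97+v*tt-v*tt**2/(2*T);ph+=(475.8-ph[-1])
print(ph)
E
```

```text
clk 14.5 tcp [566.7 -10.5  74.8] f [ 1.2 -6.1  3. ] gap 30.1
tcp ang,r (np.float64(95.93222618669469), np.float64(114.60157936299426))
wrist red [293, 209, 54, 72, 2937] at mid height ang 96.0 r 116.2 [566.4  -8.9  70. ]
scene red [313, 190, 8, 5, 31] at mid height ang 70.5 r 118.2 [617.9 -13.1  70. ]
[461.21237104 464.15840311 466.81707349 469.18838218 471.27232917
 473.06891447 474.57813808 475.8       ]
```

```bash
python3 - <<'E'
from arc import *
s=np.arange(1,10)/9
rows((566.7,-10.5),np.radians(95.9+20*(3*s*s-2*s**3)),R=114.7,hub=np.array([578.5,-124.5]))
E
```

```text
{"dx": -0.00, "dy": -0.03, "dz": 0, "ax": 0, "ay": 0, "az": 0, "gripper": 1}, {"dx": -0.01, "dy": -0.10, "dz": 0, "ax": 0, "ay": 0, "az": 0, "gripper": 1}, {"dx": -0.03, "dy": -0.13, "dz": 0, "ax": 0, "ay": 0, "az": 0, "gripper": 1}, {"dx": -0.03, "dy": -0.15, "dz": 0, "ax": 0, "ay": 0, "az": 0, "gripper": 1}, {"dx": -0.05, "dy": -0.16, "dz": 0, "ax": 0, "ay": 0, "az": 0, "gripper": 1}, {"dx": -0.05, "dy": -0.15, "dz": 0, "ax": 0, "ay": 0, "az": 0, "gripper": 1}, {"dx": -0.05, "dy": -0.12, "dz": 0, "ax": 0, "ay": 0, "az": 0, "gripper": 1}, {"dx": -0.04, "dy": -0.09, "dz": 0, "ax": 0, "ay": 0, "az": 0, "gripper": 1}, {"dx": -0.01, "dy": -0.03, "dz": 0, "ax": 0, "ay": 0, "az": 0, "gripper": 1}, 
end [528.3 -21.3] 115.90000000000002
```

{"name": "jog_arm", "arguments": {"commands": [{"dx": 0, "dy": -0.03, "dz": 0, "ax": 0, "ay": 0, "az": 0, "gripper": 1}, {"dx": -0.01, "dy": -0.1, "dz": 0, "ax": 0, "ay": 0, "az": 0, "gripper": 1}, {"dx": -0.03, "dy": -0.13, "dz": 0, "ax": 0, "ay": 0, "az": 0, "gripper": 1}, {"dx": -0.03, "dy": -0.15, "dz": 0, "ax": 0, "ay": 0, "az": 0, "gripper": 1}, {"dx": -0.05, "dy": -0.16, "dz": 0, "ax": 0, "ay": 0, "az": 0, "gripper": 1}, {"dx": -0.05, "dy": -0.15, "dz": 0, "ax": 0, "ay": 0, "az": 0, "gripper": 1}, {"dx": -0.05, "dy": -0.12, "dz": 0, "ax": 0, "ay": 0, "az": 0, "gripper": 1}, {"dx": -0.04, "dy": -0.09, "dz": 0, "ax": 0, "ay": 0, "az": 0, "gripper": 1}, {"dx": -0.01, "dy": -0.03, "dz": 0, "ax": 0, "ay": 0, "az": 0, "gripper": 1}, {"dx": 0, "dy": 0, "dz": 0, "ax": 0, "ay": 0, "az": 0, "gripper": 1}], "squeeze": 5}}

```text
clock: 15.85
eef_pos: [528.5, -20.9, 74.7]
eef_rot: [3.14, 0.0, 1.564]
wrist_force: [1.4, -3.8, 6.3]
finger_gap: 29.8
finger_force: 5.0
```

```bash
python3 look.py wrist; ls pics|tail -2
```

```text
clk 15.85 tcp [528.5 -20.9  74.7] f [ 1.4 -3.8  6.3] gap 29.8
tcp ang,r (np.float64(115.78805013890332), np.float64(115.02695394723465))
wrist red [293, 209, 54, 72, 2944] at mid height ang 115.5 r 116.6 [528.3 -19.3  70. ]
wrist_8.05.png
wrist_9.35.png
```

{"name": "jog_arm", "arguments": {"commands": [{"dx": 0, "dy": 0, "dz": 0, "ax": 0, "ay": 0, "az": 0, "gripper": 1}, {"dx": 0, "dy": 0, "dz": 0, "ax": 0, "ay": 0, "az": 0, "gripper": 1}, {"dx": 0, "dy": 0, "dz": 0, "ax": 0, "ay": 0, "az": 0, "gripper": 0.1}, {"dx": 0, "dy": 0, "dz": 0, "ax": 0, "ay": 0, "az": 0, "gripper": 0.1}, {"dx": 0, "dy": 0, "dz": 0, "ax": 0, "ay": 0, "az": 0, "gripper": 0.1}, {"dx": 0, "dy": 0, "dz": 0, "ax": 0, "ay": 0, "az": 0, "gripper": 0.1}, {"dx": 0, "dy": 0, "dz": 0, "ax": 0, "ay": 0, "az": 0, "gripper": 0.1}]}}

```text
clock: 16.77
eef_pos: [528.2, -20.8, 74.2]
eef_rot: [-3.141, -0.0, 1.565]
wrist_force: [-0.7, 0.3, -0.1]
finger_gap: 76.2
finger_force: 0.0
```

```bash
python3 look.py wrist
```

```text
clk 16.775 tcp [528.2 -20.8  74.2] f [-0.7  0.3 -0.1] gap 76.2
tcp ang,r (np.float64(115.87889465007807), np.float64(115.2031844678959))
wrist red [291, 211, 52, 72, 2885] at mid height ang 116.7 r 116.7 [526.1 -20.3  70. ]
```

{"name": "jog_arm", "arguments": {"commands": [{"dx": 0, "dy": 0, "dz": -0.6, "ax": 0, "ay": 0, "az": 0, "gripper": 0.1}, {"dx": 0, "dy": 0, "dz": -1, "ax": 0, "ay": 0, "az": 0, "gripper": 0.1}, {"dx": 0, "dy": 0, "dz": -1, "ax": 0, "ay": 0, "az": 0, "gripper": 0.1}, {"dx": 0, "dy": 0, "dz": -0.4, "ax": 0, "ay": 0, "az": 0, "gripper": 0.1}, {"dx": 0, "dy": 0, "dz": 0, "ax": 0, "ay": 0, "az": 0, "gripper": 0.1}]}}

```text
clock: 17.45
eef_pos: [528.4, -20.9, 194.3]
eef_rot: [3.141, 0.0, 1.565]
wrist_force: [-0.0, -0.3, -0.0]
finger_gap: 85.0
finger_force: 0.0
```

```bash
python3 look.py wrist scene top; python3 look.py wrist; python3 - <<'E'
import cv2,glob
f=sorted(glob.glob("pics/wrist_17*"))[-1];s=glob.glob("pics/scene_17*")[-1]
print(f,s)
w=cv2.imread(f)[100:360,180:500];sc=cv2.imread(s)[130:260,220:380]
cv2.imwrite("pics/fin.png",cv2.hconcat([cv2.resize(w,(400,325)),cv2.resize(sc,(400,325))]))
E
```

```text
clk 17.45 tcp [528.4 -20.9 194.3] f [-0.  -0.3 -0. ] gap 85.0
tcp ang,r (np.float64(115.7958437350069), np.float64(115.09082508934274))
wrist 17.45 blue area 411 ang 250.0 r 99.8
wrist red [303, 184, 29, 38, 819] at mid height ang 117.3 r 116.8 [525.  -20.7  70. ]
scene red [307, 170, 10, 18, 141] at mid height ang 112.0 r 113.1 [536.1 -19.7  70. ]
top 17.55 blue area 71 ang 341.2 r 105.6
top 17.55 blue area 75 ang 251.6 r 107.3
clk 17.6 tcp [527.7 -20.9 192.6] f [-0.2 -0.4 -0.4] gap 84.8
tcp ang,r (np.float64(116.097141920584), np.float64(115.40640023473135))
wrist 17.6 blue area 381 ang 249.9 r 99.0
wrist red [304, 185, 29, 37, 818] at mid height ang 117.4 r 116.7 [524.8 -20.9  70. ]
pics/wrist_17.60.png pics/scene_17.50.png
```

View pics/fin.png

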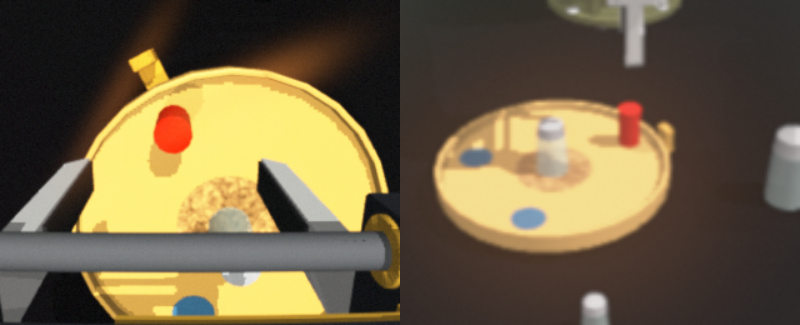

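The wrist crop (left) shows the knob nearly in line with the pointer, and the scene crop (right) shows the shaker upright at the middle. I'll check for residual drift and measure the alignment.

{"name": "jog_arm", "arguments": {"commands": [{"dx": 0, "dy": 0, "dz": 0, "ax": 0, "ay": 0, "az": 0, "gripper": 0.1}, {"dx": 0, "dy": 0, "dz": 0, "ax": 0, "ay": 0, "az": 0, "gripper": 0.1}, {"dx": 0, "dy": 0, "dz": 0, "ax": 0, "ay": 0, "az": 0, "gripper": 0.1}, {"dx": 0, "dy": 0, "dz": 0, "ax": 0, "ay": 0, "az": 0, "gripper": 0.1}, {"dx": 0, "dy": 0, "dz": 0, "ax": 0, "ay": 0, "az": 0, "gripper": 0.1}, {"dx": 0, "dy": 0, "dz": 0, "ax": 0, "ay": 0, "az": 0, "gripper": 0.1}]}}

```text
clock: 18.4
eef_pos: [528.3, -20.9, 194.3]
eef_rot: [3.142, -0.0, 1.565]
wrist_force: [-0.7, -1.0, 0.3]
finger_gap: 84.8
finger_force: 0.0
```

```bash
python3 look.py wrist top; python3 - <<'E'
from h import *
import glob
f=sorted(glob.glob("pics/wrist_18*"))[-1]
W=cam("wrist");HUB=np.array([578.5,-124.5])
def a(p): d=p[:2]-HUB;return np.degrees(np.arctan2(d[1],d[0])),np.hypot(*d)
im=W["image"]; 
# pointer: bright brass outside rim
m=cv2.inRange(W["hsv"],np.array((15,120,90)),np.array((30,255,255)))
R=[proj(W,[HUB[0]+174*np.cos(t),HUB[1]+174*np.sin(t),36]) for t in np.radians([114,116,118])]
print("expected pointer px",np.array(R).round(1))
K=[proj(W,[HUB[0]+115*np.cos(t),HUB[1]+115*np.sin(t),85]) for t in np.radians([114,116,118])]
print("expected knob top px",np.array(K).round(1))
cv2.imwrite("pics/p.png",cv2.resize(im[120:240,260:360,::-1],(500,600),interpolation=cv2.INTER_CUBIC))
E
```

```text
clk 18.4 tcp [528.3 -20.9 194.3] f [-0.7 -1.   0.3] gap 84.8
tcp ang,r (np.float64(115.85785221314416), np.float64(115.16923449288304))
wrist 18.4 blue area 411 ang 250.1 r 99.8
wrist red [303, 184, 29, 38, 817] at mid height ang 117.3 r 116.7 [524.9 -20.8  70. ]
top 18.45 blue area 71 ang 341.2 r 105.6
top 18.45 blue area 77 ang 251.4 r 107.1
expected pointer px [[300.6 145.8]
 [295.5 148.2]
 [290.5 150.9]]
expected knob top px [[323.8 205.5]
 [320.  207.2]
 [316.2 209.1]]
```

View pics/p.png

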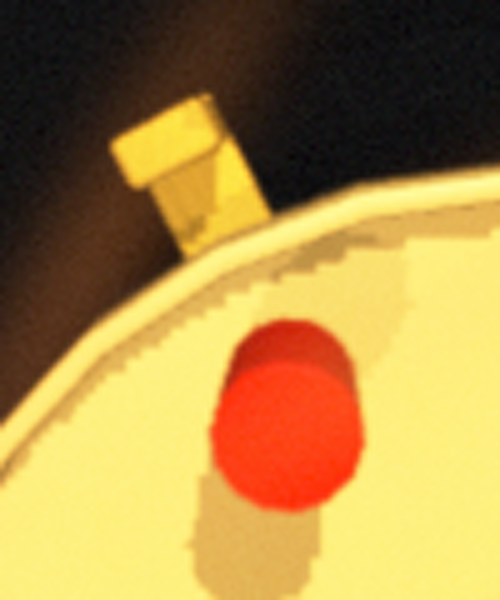

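The pointer top centre is at about (293.6,148.4) and the knob top at (317.6,207.4). That puts the knob within about 1° (2 mm) of the pointer, and it is at rest. I'm handing the job in.

```bash
python3 -c "
from cell import job
print(job.sign_off())"
```

```text
the job is handed in; nothing more can be done
None
```

I handed the job in at about 18.5 s: the turntable coasted at about 1.7 rad/s, slowing to about 1.2. The fingertips hovered over the knob for just over 4 s, then caught it while turning and parked it about 2 mm from the pointer at rest, with the shaker upright in the middle; no verdict came back.

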